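Locate a slicer gauge plate against the fence and end stop of a drilling fixture

TASK

The slicer's gauge plate, the flat ribbed aluminium casting with a lug standing on it, lies loose in the drilling fixture: slide it gently over the bed until its far long edge is flush along the steel back fence and its left end butts against the aluminium end stop, and leave it lying there. Just push it with the fingers: do not lift it, and do not grip or even touch the lug, whose bush has just been glued in. Leave the tools and parts lying around where they are.

Things in the scene. Friction and masses are not known exactly. Their poses are not given: they have to be found in the camera images.
- fixture: drilling fixture, bolted down: dark steel bed 380 (x) x 500 (y) x 15 mm high, flat top (the black dots are flush tapped holes). Origin: centre of its underside, on the bench; x points away from the robot to the fence, y to the robot's left along the fence, z up. Two toggle clamps stand open behind the fence, from x = +115 mm on, up to 130 mm above the bench
- fence_mid (a point): back fence, a steel bar screwed on the bed along the fixture's y, 440 mm long, 25 mm high above the bed. This point is the middle of its working face, half-way up (x = +100, y = 0, z = 27.5 mm in the fixture's frame); the face looks to -x, towards the robot
- end_stop: end stop: fixed aluminium block with two screws, on the bed by the fence, left of the gauge plate; 75 (x) x 30 (y) x 24 mm high, axes parallel to the fixture's, from 5 to 80 mm in front of the fence. Origin: on the bed, mid-length of its working face, which looks to -y (to the right); the block lies on the +y side of its origin
- gauge_plate: gauge plate: loose aluminium casting 120 (x) x 180 (y) x 18 mm high with straight edges and 4 mm ribs on top, 0.4 to 0.9 kg, lying flat on the bed, turned up to 20 degrees. Origin: centre of its underside; x points to its far long edge (for the fence), y to its left end (for the stop), z up. Needs about 2 to 6 N to slide
- plate_centre (a point): middle of the gauge plate, half-way up its 18 mm edge (9 mm above its underside)
- plate_far_left (a point): the gauge plate's corner between its far long edge and its left end, half-way up (x = +60, y = +90, z = +9 mm in its frame)
- plate_far_right (a point): the gauge plate's corner between its far long edge and its right end, half-way up (x = +60, y = -90, z = +9 mm in its frame)
- lug: steel mounting lug with a bronze bush, 26 x 36 mm at its foot, 45 mm high above the plate's top, fixed on the gauge plate at x = -5, y = +30 mm in its frame; not to be touched. Origin: centre of its foot, on the plate's top
- try_square: try square, steel blade 90 x 22 mm on a dark stock 75 x 18 x 16 mm high, lying on the bed's near left part; origin: on its underside, near its middle; not to be moved
- bearing: ball bearing ring, outside diameter 47, 14 mm high, lying on the left part of the bed; origin: centre of its underside; not to be moved
- star_knob: black star knob, about 42 mm across and 30 mm high, standing on the bed behind the fence at the right; origin: centre of its underside; not to be moved
- oil_bottle: white oil bottle, diameter 56, 130 mm high, standing on the bench to the right of the fixture; origin: centre of its underside; not to be moved
- hammer: hammer, about 260 mm long with a wooden handle, lying on the bench to the right of the fixture, head away from the robot; origin: on its underside, near its middle; not to be moved
- screwdriver: screwdriver with black handle, about 200 mm long, lying on the bench to the left of the fixture; origin: on its underside, near its middle; not to be moved
- foot: black rubber machine foot, diameter 38, 36 mm high with its stud, standing on the bench to the left of the fixture; origin: centre of its underside; not to be moved

How it is judged (in metres and radians):
At the end, for the whole second after the job is handed in: The gauge plate lies flat and still on the bed; both corners of its far long edge are within 2.5 mm of the fence and its left end is within 2.5 mm of the end stop (x of plate_far_left in the frame of fixture between 0.0975 and 0.103 m and x of plate_far_right in the frame of fixture above 0.0975 m and y of plate_far_left in the frame of end_stop between -0.0025 and 0.003 m and height (world z) of plate_centre below 0.027 m and angle between gauge_plate's own z axis and vertical below 0.03 rad and linear speed of gauge_plate below 0.01 m/s); the robot touches nothing.
It fails at once if the gauge plate is lifted or tipped off the bed (more than 8 mm up, or more than 6 degrees) (height (world z) of plate_centre above 0.032 m or angle between gauge_plate's own z axis and vertical above 0.105 rad).
It fails at once if the robot touches the lug on the gauge plate (contact force between lug and the fingers above 0.5 N or contact force between lug and the arm above 0.5 N).
It fails at once if the gauge plate is knocked along faster than 0.4 m/s (linear speed of gauge_plate above 0.4 m/s).
It fails at once if a tool or part lying around is moved by more than 15 mm (distance of any of try_square, bearing, star_knob, oil_bottle, hammer, screwdriver, foot from where it was at the start of the episode above 0.015 m).
It also fails if it takes over 64 s, if anything falls off the work surface, if the arm or the gripper's body presses on something with over 40 N, if the wrist force passes 120 N, or if a joint passes its speed limit or range.

ROBOT

A 6-joint arm with a two-finger parallel gripper is mounted at the origin on the work surface. World frame = base frame: x ahead of the robot, y to its left, z up, the work surface at z = 0. Lengths are in mm, angles in rad, forces in N, time in s.
With the tool pointing down it reaches from about 350 to 775 mm from the base axis. Payload 7.3 kg.
Tool frame: the origin (TCP) lies midway between the tips of the shut fingers; the grasp point (between the pads) lies 19 mm behind it; x points along the fingers, y is the direction in which the jaws open and shut, and the axes are right-handed (so a half turn about x gives the same grasp; the last joint's range is limited). The gripper opens to 92 mm and grips with 3 to 60 N. Pads are 19 mm wide; open, the fingers measure 130 mm over their backs; the gripper's body (75 mm by 190 mm) begins 47 mm behind the grasp point.
Start: joints at [0.971, 0.342, 1.524, -0, 1.275, -0.146], TCP at [230.141, 471.89, 226.741] pointing down, gripper open.
Joint ranges: [-2.53, 2.53], [-0.77, 2.02], [0.04, 2.7], [-1, 4.14], [0.28, 2.66], [-3.11, 3.11]. Speed limits (rad/s): [2.57, 2.57, 3.14, 3.14, 3.14, 3.14].

INTERFACE

Orientations are given as a unit quaternion [x, y, z, w].
In Python, from rig import movep, movel, move_j, gripper_to, sleep, solve_ik, get_obs, get_image, camera_model, MotionError, close_job, boxes_of, masks_of, pinpoint gives the robot as it stands. Calls block until the motion is done:
- movep(position, orientation): joint-space move of the TCP to a pose.
- movel(position, rotation=None, feed=150, contact_N=None): straight line of the TCP; rotation=None keeps the orientation; feed is the mean speed in mm/s. With contact_N (N) it stops when the force on the tool has changed by that much, and returns True; else False.
- move_j(angles): joint-space move.
- gripper_to(opening, force=None): finger opening in mm; force is the grip in N (None keeps the last); returns when the fingers have stopped.
- sleep(seconds).
- solve_ik(position, orientation): joint angles nearest the present ones, or None.
- get_obs(): the state.
- get_image(name): name is "scene" or "top"; returns (picture, depth): 400x640x3 uint8, red, green, blue; 400x640 float32, mm along the optical axis (not along the pixel's ray), 0 where there is no reading.
- camera_model(name): a dict with "mtx" (3x3 intrinsics, pixels), "k1" (the pictures are not rectified: a ray, as slopes to the right and down, at radius r is drawn at 1 + k1 r^2 times it, then the intrinsics apply), "rvec" (rotation vector, rad) and "tvec" (3), from world to camera coordinates, as OpenCV has them. Camera axes: x right, y down, z forward; pixel columns grow to the right and rows downward; lengths in mm; the calibration is good to about 2 mm. A picture is of the moment at which its call begins. camera_model takes no time and is no camera call.
A pose or a line that the arm cannot do raises MotionError and nothing moves.
- close_job(): hands the job in, once; it reports no verdict.
Trained networks look in the newest picture that a camera, given by its name, has taken for a name from the list of things; names that differ only in an ending like _2 or _b are one class to them, and where a whole thing is asked for, a point or a joint stands for the part that bears it (a point fixed in the world has none). Each returns a list of dicts, best first, with "p" (0 to 1); they miss things now and then, are a little off and sometimes report something else, mostly with a low value. They report only what shows in the picture. A call takes as long as a camera call.
- boxes_of(camera, label): "at" ([column, row] as shares, 0 to 1, of the picture: columns of its width, rows of its height, amid what is visible of it).
- masks_of(camera, label): "region" (400x640 bool, what is visible of it) and "at" ([column, row] as shares, 0 to 1, of the picture: columns of its width, rows of its height, amid what is visible of it).
- pinpoint(camera, label): "at" ([column, row] as shares, 0 to 1, of the picture: columns of its width, rows of its height: a listed point, or the origin of a listed thing).
The state is a dict: "clock": time; "qpos": joint angles; "joint_vel": joint speeds; "tau": joint torques, N m; "eef_pos": TCP position; "eef_rot": TCP orientation; "force": force on the tool from outside, world axes, zero at the start; "ft_torque": the same for the moment, N m; "gripper_width": finger opening in mm.
Only numpy, scipy, OpenCV 4.12 (cv2) and the standard library are available. Lean on these libraries where they do the work, as an engineer would, in place of code of your own. Each camera call takes 0.05 s, during which the arm holds its last target. There are 200 camera calls.

## Working session

There is one attempt and no reset: what is moved stays moved. The work goes in short steps, each a Python script; the robot and the scene stay as the last script left them, time stands still between calls to the robot, and variables do not carry over. Pictures are saved under pics/ and viewed, about 8 in all and at most 12, crops included, and the job is handed in when it is done.

```bash
ls; mkdir -p pics
cat > h.py <<'E'
import numpy as np, cv2
from rig import *
def cam(n):
    m=camera_model(n); R=cv2.Rodrigues(np.array(m["rvec"],float))[0]; return np.array(m["mtx"],float),float(m["k1"]),R,np.array(m["tvec"],float).ravel()
def px2w(n,uv,z=None,d=None):
    K,k1,R,t=cam(n)
    uv=np.array(uv,float).reshape(-1,1,2)
    s=cv2.undistortPoints(uv,K,np.array([k1,0,0,0.]),).reshape(-1,2)
    r=np.c_[s,np.ones(len(s))]
    if d is not None: return (r*np.reshape(d,(-1,1))-t)@R
    c=-R.T@t; w=r@R; return c+w*((z-c[2])/w[:,2])[:,None]
def w2px(n,P):
    K,k1,R,t=cam(n); return cv2.projectPoints(np.array(P,float).reshape(-1,3),cv2.Rodrigues(R)[0],t,K,np.array([k1,0,0,0.]))[0].reshape(-1,2)
def at(n,l):
    r=pinpoint(n,l)
    return [(np.array(q["at"])*[640,400],round(q["p"],2)) for q in r[:2]]
def save(im,f): cv2.imwrite("pics/"+f,np.ascontiguousarray(im[...,::-1]))
E
python3 - <<'E'
from h import *
for n in("top","scene"):
    im,d=get_image(n); save(im,n+"0.png"); 
    K,k1,R,t=cam(n); print(n,"cam at",-R.T@t,K[0,0],k1)
    for l,z in [("fixture",0),("fence_mid",27.5),("end_stop",15),("gauge_plate",15),("plate_centre",24),("plate_far_left",24),("plate_far_right",24),("lug",33),("try_square",15),("bearing",15),("star_knob",15),("oil_bottle",0),("hammer",0)]:
        for uv,p in at(n,l): print(l,uv.round(1),p,px2w(n,uv,z)[0].round(1))
print(get_obs()["clock"])
E
```

```text
pics
top cam at [ 469.84457151   -6.59223044 1439.33943806] 476.7466290457104 0.03792429233396809
fixture [316.  211.4] 0.81 [561.1  46.2   0. ]
fixture [320. 177.] 0.75 [666.   34.6   0. ]
fence_mid [318.9 174.2] 0.85 [670.6  37.1  27.5]
fence_mid [314.5 211.7] 0.52 [558.5  49.8  27.5]
end_stop [498.5 259.1] 0.71 [ 420.8 -489.9   15. ]
end_stop [272.1 186.1] 0.54 [636.4 178.3  15. ]
gauge_plate [346.1 218.6] 0.7 [538.7 -44.3  15. ]
plate_centre [346.9 221. ] 0.91 [531.1 -46.3  24. ]
plate_far_left [322.  190.8] 0.78 [621.2  27.8  24. ]
plate_far_right [336.9 218. ] 0.73 [540.  -16.7  24. ]
plate_far_right [380.2 213.7] 0.72 [ 552.9 -145.1   24. ]
lug [335.8 218.4] 0.52 [538.3 -13.4  33. ]
try_square [253.7 244. ] 0.77 [462.5 231.3  15. ]
bearing [245.8 218.7] 0.63 [538.  256.1  15. ]
bearing [274.4 187.1] 0.17 [633.3 171.5  15. ]
star_knob [391.2 167.4] 0.52 [ 692.9 -179.7   15. ]
oil_bottle [487.6 195.9] 0.83 [ 608.3 -468.4    0. ]
hammer [499.3 260.4] 0.79 [ 416.6 -497.3    0. ]
hammer [348.8 219.4] 0.28 [537.  -52.8   0. ]
scene cam at [1280.49921754 -404.44967972  913.04628934] 
[... 386 characters left out ...]
ate_centre [297.4 196.1] 0.55 [549.  -43.5  24. ]
plate_far_left [328.3 203.7] 0.84 [628.4  26.7  24. ]
plate_far_right [267.7 210. ] 0.65 [ 554.3 -153.2   24. ]
lug [302.2 186.9] 0.55 [528.  -13.6  33. ]
lug [337.8 208.5] 0.37 [667.2  37.6  33. ]
try_square [327.9 203.8] 0.52 [621.5  29.5  15. ]
try_square [354.3 154.8] 0.5 [465.5 240.5  15. ]
bearing [328.1 202.6] 0.62 [617.5  33.   15. ]
bearing [369.1 166.8] 0.46 [545.8 249.6  15. ]
star_knob [277.9 247.7] 0.73 [ 693.5 -187.3   15. ]
star_knob [367.  164.2] 0.48 [530.8 251.1  15. ]
oil_bottle [177.6 270.5] 0.91 [ 610.2 -465.4    0. ]
oil_bottle [270.6 211.8] 0.25 [ 546.3 -141.7    0. ]
hammer [147.4 226.8] 0.69 [ 407.2 -502.3    0. ]
1.4
```

Run:
```python
import cv2
a=cv2.imread("pics/top0.png")
cv2.imwrite("pics/t1.png",cv2.resize(a[130:310,210:440],None,fx=3.4,fy=3.3,interpolation=cv2.INTER_CUBIC)[:600,:800])
b=cv2.imread("pics/scene0.png")
cv2.imwrite("pics/s1.png",cv2.resize(b[120:280,220:420],None,fx=3.7,fy=3.7,interpolation=cv2.INTER_CUBIC))
```

```text
(no output)
```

View pics/t1.png

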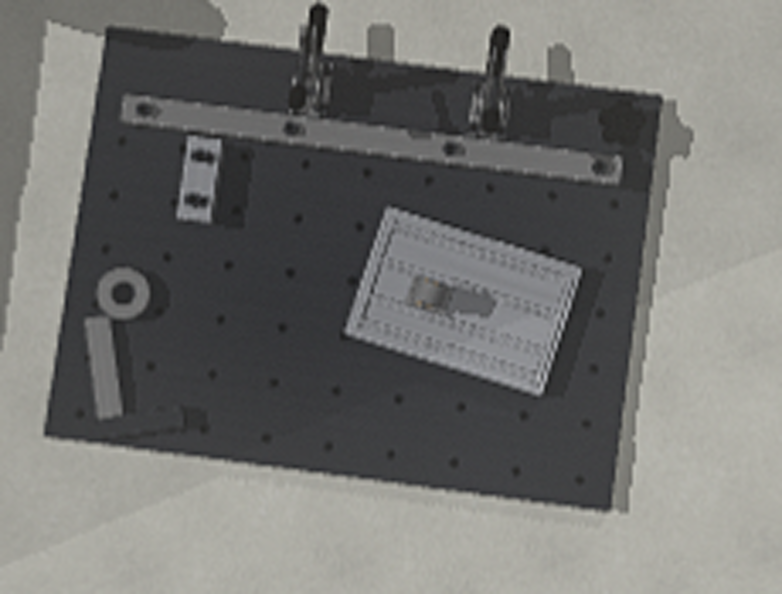

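View pics/s1.png

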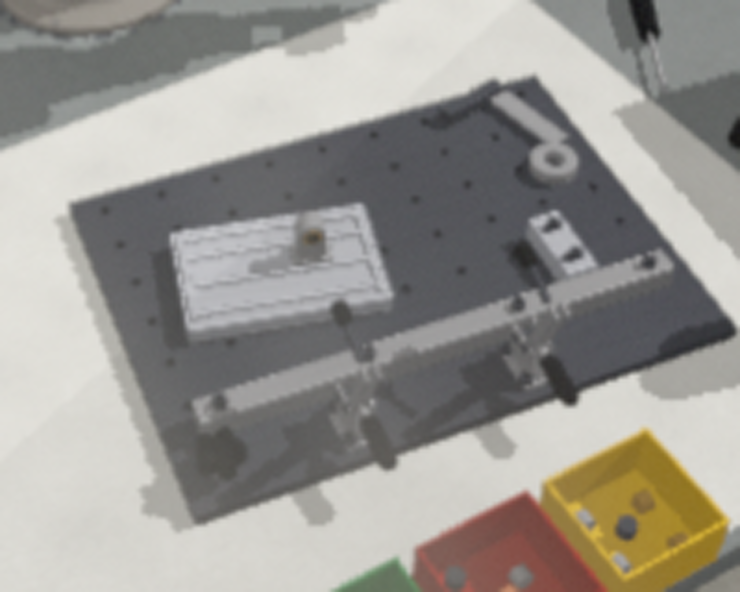

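The top crop shows the bed (corners about 108,28 / 660,97 / 612,510 / 45,436), the fence along the top, the end stop at about (200,178), and the plate with corners at about (388,207), (582,268), (543,395) and (345,334). The plate is turned about 11° clockwise relative to the fence. The bearing and square are at the left, away from the push paths, and the right and near sides are free.

```bash
cat >> h.py <<'E'
from scipy.spatial.transform import Rotation as Rot
def crop2px(c): return (np.array(c,float)+.5)/[3.4,180*3.3/180]-.5+[210,130]
def fit(P,M):  # rigid 2D: world = R M + t
    P=np.array(P)[:,:2];M=np.array(M,float);pc,mc=P.mean(0),M.mean(0);A=M-mc;B=P-pc
    th=np.arctan2((A[:,0]*B[:,1]-A[:,1]*B[:,0]).sum(),(A*B).sum());c,s=np.cos(th),np.sin(th);R=np.array([[c,-s],[s,c]])
    t=pc-R@mc; return th,t,np.abs(M@R.T+t-P).max()
E
python3 - <<'E'
from h import *
pb=px2w("top",crop2px([(108,28),(660,97),(612,510),(45,436)]),15)
f=fit(pb,[(190,250),(190,-250),(-190,-250),(-190,250)]);print("fixture",f)
pp=px2w("top",crop2px([(388,207),(582,268),(543,395),(345,334)]),33)
g=fit(pp,[(60,90),(60,-90),(-60,-90),(-60,90)]);print("plate",g)
R=Rot.from_euler('z',f[0]).as_matrix()[:2,:2]
F=lambda p:(np.array(p)[...,:2]-f[1])@R
print("plate corners in fixture",F(pp).round(1))
print("stop corners top z39",F(px2w("top",crop2px([(188,137),(221,140),(212,220),(178,218)]),39)).round(1))
print("fence z40",F(px2w("top",crop2px([(121,122),(620,182)]),40)).round(1))
print("bearing/square",F(px2w("top",crop2px([(123,293),(120,415),(205,420)]),20)).round(1))
# depth check bed
_,d=get_image("top")
for uv in [(300,230),(345,205)]:
    print(px2w("top",[uv],d=d[uv[1],uv[0]]).round(1))
E
```

```text
fixture (np.float64(-0.128549225835195), array([564.15269998,  51.51535897]), np.float64(3.1430294903787512))
plate (np.float64(-0.307761734297889), array([531.40686163, -44.0128945 ]), np.float64(1.9404715158011356))
plate corners in fixture [[  54.7  -22.4]
 [  22.  -196.3]
 [ -94.4 -176.7]
 [ -63.1   -0.3]]
stop corners top z39 [[ 94.4 159. ]
 [ 95.4 129.9]
 [ 22.8 127.7]
 [ 20.7 157.3]]
fence z40 [[ 100.2  218.8]
 [ 102.  -218.9]]
bearing/square [[ -51.6  198.7]
 [-160.4  185.4]
 [-155.2  111.2]]
[[504.4  93.3  15.6]]
[[578.3 -40.7  28.9]]
```

```bash
cat >> h.py <<'E'
TH=-0.1285; T0=np.array([563.8,51.5]); RF=np.array([[np.cos(TH),-np.sin(TH)],[np.sin(TH),np.cos(TH)]])
def W(x,y,z): return [*(RF@[x,y]+T0),z]
def inF(p): return (np.array(p)[...,:2]-T0)@RF
def Q(a):  # tool down, tool y at angle a from fixture y
    y=np.array([-np.sin(TH+a),np.cos(TH+a),0]); x=np.array([0,0,-1.]); return Rot.from_matrix(np.c_[x,y,np.cross(x,y)]).as_quat()
def st():
    o=get_obs(); return round(o["clock"],1),inF(o["eef_pos"]).round(1),round(o["eef_pos"][2],1),(RF.T@np.array(o["force"][:2])).round(1)
E
python3 - <<'E'
from h import *
for nm,p,a in [("near",(-130,-99,150),0),("near",(-130,-99,150),np.pi),("end",(-10,-215,150),np.pi/2),("end",(-10,-215,150),-np.pi/2)]:
    print(nm,a,np.round(solve_ik(W(*p),Q(a)),2))
q=[Q(0),Q(np.pi)]; js=[solve_ik(W(-130,-99,150),k) for k in q]; k=int(abs(js[1][5])<abs(js[0][5]))
movep(W(-130,-99,120),q[k]); print(st())
gripper_to(92); movel(W(-130,-99,21),feed=120); print(st())
print(movel(W(-100,-99,21),feed=60,contact_N=25),st())
print(movel(W(-55,-99,21),feed=40,contact_N=25),st())
im,_=get_image("top"); save(im,"top1.png"); print(get_obs()["gripper_width"])
for l in("plate_far_left","plate_far_right"):
    for uv,p in at("top",l): print(l,p,inF(px2w("top",uv,24)).round(1))
E
```

```text
near 0 [-0.25  0.25  1.9  -0.    0.99 -1.69]
near 3.141592653589793 [-0.25  0.25  1.9  -0.    0.99  1.45]
end 1.5707963267948966 [-0.44  0.46  1.57 -0.    1.12  2.83]
end -1.5707963267948966 [-0.44  0.46  1.57 -0.    1.12 -0.31]
(3.4, array([-129.8,  -98.5]), np.float64(120.2), array([-0.1, -0.4]))
(4.6, array([-129.6,  -99. ]), np.float64(21.4), array([0.7, 0.1]))
False (5.3, array([-99.8, -99. ]), np.float64(20.9), array([-0.4, -1.1]))
False (6.5, array([-57.3, -98.7]), np.float64(20.7), array([-8.2, -0.8]))
91.70613774145518
plate_far_left 0.59 [[73.6  0.1]]
plate_far_right 0.97 [[  67.2 -177.9]]
```

Run:
```python
from h import *
movel(W(-75,-99,21),feed=120); movel(W(-75,-99,110),feed=200)
movep(W(10,-210,110),Q(-np.pi/2)); gripper_to(60); movel(W(10,-210,21),feed=150); print(st())
print(movel(W(10,-80,21),feed=60,contact_N=25),st())
im,_=get_image("top"); save(im,"top2.png")
for l in("plate_far_left","plate_far_right"):
    for uv,p in at("top",l): print(l,p,inF(px2w("top",uv,24)).round(1))
print(movel(W(10,-40,21),feed=25,contact_N=15),st())
im,_=get_image("top"); save(im,"top3.png")
for l in("plate_far_left","plate_far_right"):
    for uv,p in at("top",l): print(l,p,inF(px2w("top",uv,24)).round(1))
a=np.hstack([cv2.resize(cv2.imread(f"pics/top{i}.png")[140:290,220:420],None,fx=2,fy=2) for i in(1,3)])
cv2.imwrite("pics/v3.png",a)
```

```text
(10.6, array([  10.6, -210.2]), np.float64(21.6), array([-0.1,  1.1]))
False (12.9, array([ 10. , -80.1]), np.float64(21.0), array([ 0.1, -4.8]))
plate_far_left 0.89 [[ 75.6 104.7]]
plate_far_right 0.46 [[ -71.  -547.8]]
True (14.0, array([  9.8, -59.9]), np.float64(20.8), array([-0.2, -2.6]))
plate_far_left 0.76 [[ 80.6 132.3]]
plate_far_left 0.61 [[18.4 34. ]]
```

View pics/v3.png

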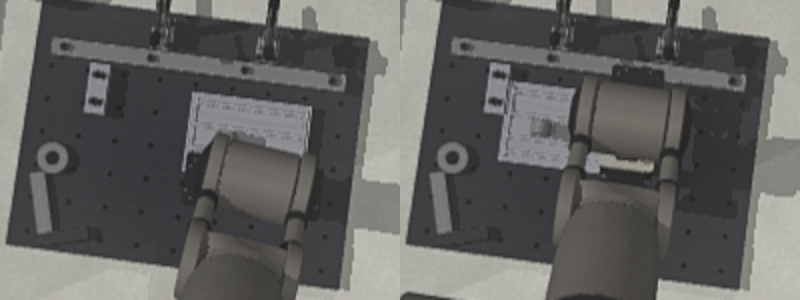

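The plate (right half of the picture) has been pushed left with its left end against the stop. Its far edge is still about 20–25 mm short of the fence, so I'll push it forward next.

Run:
```python
from h import *
movel(W(10,-85,21),feed=120); movel(W(10,-85,110),feed=200)
q=[Q(0),Q(np.pi)]; js=[solve_ik(W(-85,36,110),k) for k in q]; k=int(abs(js[1][5])<abs(js[0][5]))
movep(W(-85,36,110),q[k]); gripper_to(92); movel(W(-85,36,21),feed=150); print(st())
print(movel(W(-45,36,21),feed=50,contact_N=25),st())
print(movel(W(-10,36,21),feed=25,contact_N=18),st())
movel(W(-70,36,21),feed=120); movel(W(-70,36,110),feed=200)
movep(W(-100,-250,150),q[k])
im,d=get_image("top"); save(im,"top4.png")
for l in("plate_far_left","plate_far_right"):
    for uv,p in at("top",l): print(l,p,inF(px2w("top",uv,24)).round(1))
ims,_=get_image("scene"); save(ims,"scene4.png")
cv2.imwrite("pics/v4.png",cv2.resize(cv2.imread("pics/top4.png")[150:240,250:380],None,fx=6,fy=6,interpolation=cv2.INTER_CUBIC))
cv2.imwrite("pics/v5.png",cv2.resize(cv2.imread("pics/scene4.png")[150:240,260:390],None,fx=6,fy=6,interpolation=cv2.INTER_CUBIC))
print(st())
```

```text
(17.8, array([-84.5,  36.1]), np.float64(21.5), array([-0.4,  0.1]))
False (18.7, array([-46.4,  35.8]), np.float64(20.7), array([-5.7, -1.4]))
True (19.6, array([-30.1,  35.8]), np.float64(20.0), array([-0.1,  0.1]))
plate_far_left 0.96 [[106.2 129.5]]
plate_far_right 0.9 [[ 89.8 -51.9]]
plate_far_right 0.56 [[-57.1 187.9]]
(21.9, array([ -99.8, -248.9]), np.float64(149.8), array([-0.1,  0.4]))
```

View pics/v4.png

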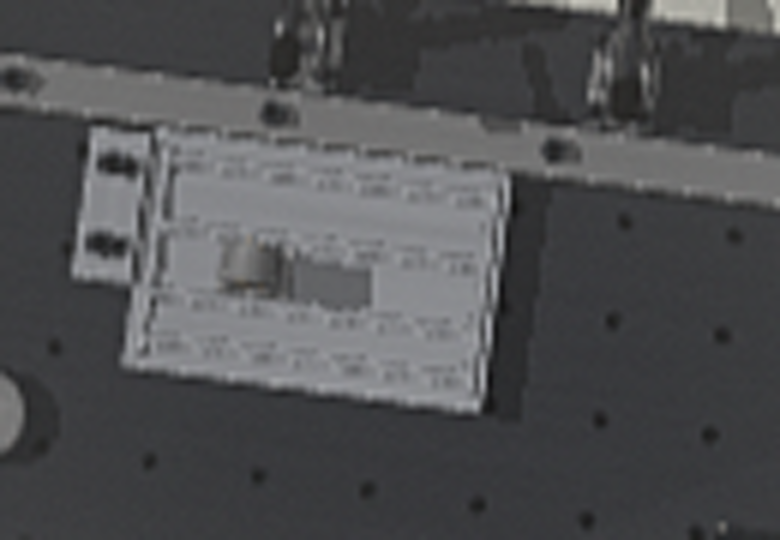

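View pics/v5.png

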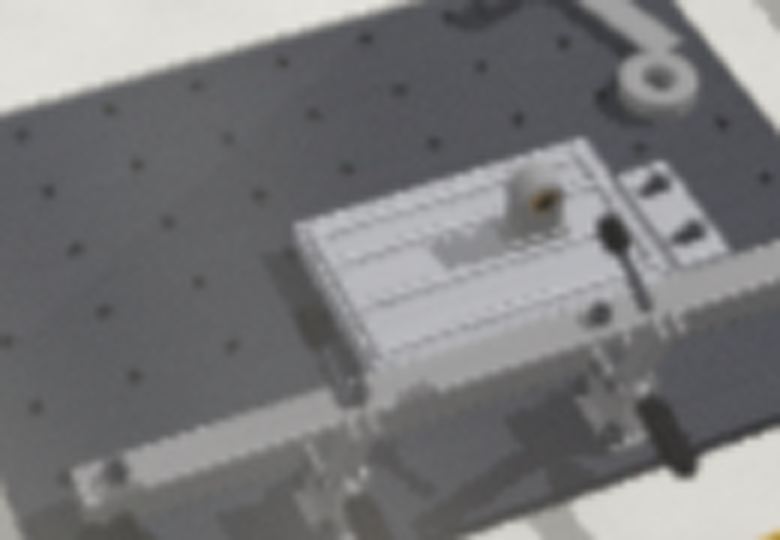

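The pictures show the left end on the stop and the far edge on or nearly on the fence. At this resolution I can't rule out a gap of 1–3 mm at the right corner. There is time for a gentle second pass: first the end, then the fence, then the right half on its own.

Run:
```python
from h import *
movep(W(5,-100,110),Q(-np.pi/2)); gripper_to(60); movel(W(5,-85,21),feed=150)
print("end",movel(W(5,-45,21),feed=25,contact_N=15),st())
movel(W(5,-85,21),feed=120); movel(W(5,-85,110),feed=200)
q=[Q(0),Q(np.pi)]; js=[solve_ik(W(-60,36,110),k) for k in q]; k=int(abs(js[1][5])<abs(js[0][5]))
movep(W(-60,36,110),q[k]); gripper_to(92); movel(W(-50,36,21),feed=150)
print("fence",movel(W(-15,36,21),feed=20,contact_N=30),st())
movel(W(-50,36,21),feed=120); gripper_to(0)
for y in(-15,75):
    movel(W(-50,y,21),feed=100)
    print("half",y,movel(W(-15,y,21),feed=20,contact_N=15),st())
    movel(W(-50,y,21),feed=120)
movel(W(-60,75,110),feed=200); movep(W(-100,-250,150),q[k])
get_image("top")
for l in("plate_far_left","plate_far_right"):
    for uv,p in at("top",l): print(l,p,inF(px2w("top",uv,24)).round(1))
ims=np.mean([get_image("top")[0] for _ in range(4)],0).astype(np.uint8); save(ims,"top6.png")
cv2.imwrite("pics/v6.png",cv2.resize(cv2.imread("pics/top6.png")[160:210,255:355],None,fx=8,fy=8,interpolation=cv2.INTER_CUBIC))
print(st())
```

```text
end True (26.1, array([  4.8, -59.9]), np.float64(20.8), array([-1.1, -3.4]))
fence True (31.0, array([-30.2,  35.8]), np.float64(19.9), array([-0.6, -0.3]))
half -15 True (34.5, array([-30.3, -15.1]), np.float64(20.3), array([ 0.4, -0.2]))
half 75 True (37.0, array([-30.,  75.]), np.float64(20.4), array([-0.4,  0.2]))
plate_far_left 0.61 [[ 97.9 130.5]]
plate_far_right 0.55 [[ 85.7 -53.4]]
(39.5, array([ -99.8, -249.5]), np.float64(149.9), array([-1. ,  0.1]))
```

View pics/v6.png

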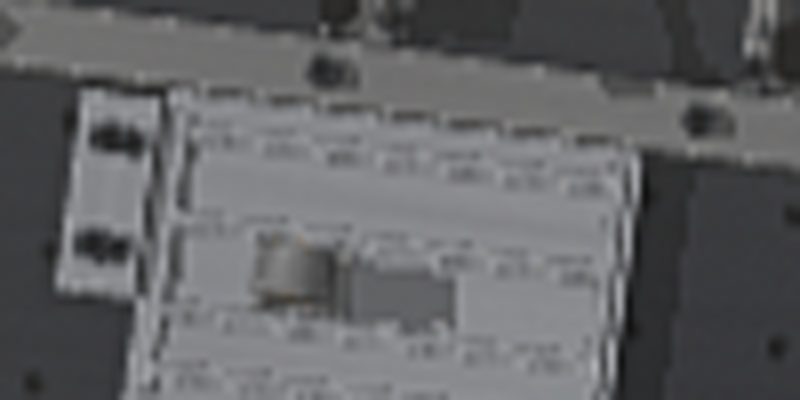

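```bash
python3 -c "
from h import *
print(st()); close_job()"
```

```text
(39.5, array([ -99.8, -249.5]), np.float64(149.9), array([-1. ,  0.1]))
the job is handed in; nothing more can be done
```

I slid the plate flat over the bed with the fingertips and handed the job in at about 39.5 s. The order was near edge first to square it, then left to the end stop, then forward to the fence. I then made a second light pass on the end, the fence, and the right and left halves separately. The planned paths stayed clear of the lug, tools and loose parts. I did not re-measure the tools and parts at the end.

**Checks that agree:** In the second pass, each push stopped hard well above the sliding force. The stops matched the first pass: -59.9 mm at the end both times, and -30.1 and -30.2 mm at the fence. The two halves of the near edge stopped at -30.3 and -30.0 mm. This means the plate is seated and parallel to the fence. The pictures show the far edge along the fence and the left end on the stop, with the arm clear.

**Check that disagrees:** The network's corner points for the last picture had low confidence (about 0.6). They put the far-left corner at x = 98 mm and the far-right at 86 mm, which is about 14 mm short of the fence at the right. I discounted the far-right figure because the contact stops and the picture contradict it.

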